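# Ratchet the hold-down bar over the palette

### The job

Of the two ratchet clamps on the table, only one has a small paint-crusted wooden palette lying on its board: clamp that palette for scraping. Work that clamp's ratchet handle back and forth between its two stop pins until the bolt has swung the flat steel hold-down bar fully across the palette and against its stop, then let go. Turn the bar only by the handle, do not push the bar itself, and leave the empty clamp untouched and the palette in its place.

Things in the scene. Friction and masses are not known exactly. Their poses are not given: they have to be found in the camera images.
- palette_clamp: The clamp holding the palette: plywood board 240x200x16 mm fixed to the table, an upright bolt through it. Origin: bolt axis at table height; board spans x -90..150, y -100..100 mm, z up. A flat steel ratchet arm (20 mm wide, top at z 72) points to about -x, between two stop pins 73 mm high. Highest parts besides the arm's grip: bolt head (z 79), spring plunger on the arm (z 87).
- palette_clamp_grip (a point): Point on the axis of the upright round dark wooden grip at the end of that clamp's handle, 98 mm above the table. Grip: 28 mm diameter, from 72 to 118 mm above the table, 140 mm from the bolt axis, circling the bolt with the arm. Take it from above; being round, it turns freely enough that the gripper need not turn with it.
- palette_clamp_handle (a joint): Handle angle, rad, -0.45..0.45 (stops); 0: along the clamp's -x; grows clockwise from above. Grip in clamp frame: x = -140 mm cos, y = 140 mm sin. Stays where left. Clockwise swing drives the bolt, about 2 N at the grip; swinging back only clicks over the 18 teeth, bolt stays. Up to 0.35 rad of a forward swing is lost before a tooth catches.
- palette_clamp_bar: That clamp's bolt with its hold-down bar: flat steel 122x24x7 mm, reaching 106 mm from the bolt axis, underside 38 mm above the table, 3 mm over the palette. Origin on the bolt axis at table height, x outward along the bar. Starts 1.45 to 2.0 rad counter-clockwise (from above) of the clamp's +x; turns clockwise to its stop at +x; stays where left. 3 to 5 full handle swings. Not to be pushed.
- palette: Loose wooden mixing palette, 85x135x19 mm, dried paint on it, flat on the clamp's board beyond the bolt as seen from the robot, before a low wooden fence. Origin: centre of underside; x across (85), y along (135), z up.
- spare_clamp: The other clamp, fixed, exactly like the first but with no palette on its board; same origin and axes. Its handle and bar stand at any angle. Not to be touched.

How it is judged:
At the end, for the whole second after the job is handed in: The palette clamp's hold-down bar lies across the palette within 0.18 rad (10 degrees) of its stop (of the clamp's x axis), at rest; the palette still lies flat on that clamp's board, within 20 mm of where it started (angle between the x axis of palette_clamp_bar and the x axis of palette_clamp, either way round below 0.18 rad and angular speed of palette_clamp_bar below 0.1 rad/s and distance of palette from where it was at the start of the episode below 0.02 m and z of palette in the frame of palette_clamp below 0.022 m); the robot touches nothing.
It fails at once if the robot pushes the hold-down bar itself (contact force between palette_clamp_bar and the fingers above 1 N or contact force between palette_clamp_bar and the arm above 1 N).
It fails at once if the robot touches the empty clamp (contact force between spare_clamp and the fingers above 1 N or contact force between spare_clamp and the arm above 1 N).
It fails at once if the palette is moved by more than 20 mm (distance of palette from where it was at the start of the episode above 0.02 m).
It also fails if it takes over 48 s, if anything falls off the work surface, if the arm or the gripper's body presses on something with over 40 N, if the wrist force passes 120 N, or if a joint passes its speed limit or range.

### The arm

A 6-joint arm with a two-finger parallel gripper is mounted at the origin on the work surface; the furniture and walls round the work are solid. World frame = base frame: x ahead of the robot, y to its left, z up, the work surface at z = 0. Lengths are in m, angles in rad, forces in N, time in s.
With the tool pointing down it reaches from about 0.3 to 0.75 m from the base axis. Payload 8.5 kg.
Tool frame: the origin (TCP) lies midway between the tips of the shut fingers; the grasp point (between the pads) lies 19 mm behind it; z points along the fingers, y is the line along which they close (so a half turn about z gives the same grasp; the last joint's range is limited). The gripper opens to 88 mm and grips with 3 to 60 N. Pads are 18 mm wide; open, the fingers measure 123 mm over their backs; the gripper's body (75 mm by 187 mm) begins 45 mm behind the grasp point.
Start: joints at [0.937, 0.381, 1.297, -0, 1.464, -0.215], TCP at [0.224, 0.502, 0.239] pointing down, gripper open.
Joint ranges: [-3.11, 3.11], [-0.89, 2.33], [0.22, 2.48], [-1.42, 4.56], [0.17, 2.85], [-2.88, 2.88]. Speed limits (rad/s): [2.39, 2.39, 3.14, 3.14, 3.14, 3.14].

### API

Orientations are given as a rotation vector (axis times angle).
In Python, from plant import arm gives the robot as it stands. The module is installed in compiled form; this text tells all that it offers.
- The arm moves only by the shell command python3 -m creep 'ROWS' [OPENING]. ROWS is JSON, a list of rows, each an object with "linear": the shift along the tool's x, y, z in m, a list of three; "roll": the turn about the tool's z in degrees. A call has 1 to 8 rows; each row shifts and turns the commanded pose from where the row before left it, along the tool's axes as they then stand; what a row does not reach is not made up. A row lasts 1/12 s, in which the tool goes at most 41.7 mm and 7.16 degrees, less where a joint would pass 70% of its speed; a pose out of reach is approached as far as the arm can. A call is refused whole if a number of a shift passes 0.0417 or a number of a turn 7.16, either way. A call with a gripper value outside its range is refused whole. OPENING is the finger opening in m, from 0 to 0.0881, set as the call begins (- or left out, the last holds). The fingers move at their own pace and stop on an object; the grip force is fixed at half the most. Time passes only in rows, so rows that do not move let the fingers close. It gives the time, the measured TCP pose, the force, the opening and the grip force at its end, in the units of the state.
- arm.read_state(): the state, without advancing time (a new reading comes with each control period).
- arm.snapshot(name): name is "scene" or "side" or "wrist"; returns the picture (420x560x3 uint8, red, green, blue); there is no depth.
- arm.camera_params(name): a dict with "camera_matrix" (3x3 intrinsics, pixels), "dist_coeffs" ([k1, k2, p1, p2, k3] as OpenCV has them; the pictures are not rectified), "T" (4x4, takes a point from camera to world coordinates). Camera axes: x right, y up, looking along -z (the intrinsics and any distortion apply to the point x, -y, -z); pixel columns grow to the right and rows downward; lengths in m; the calibration is good to about 2 mm. A picture is of the moment at which its call begins: read the wrist's pose just before it. camera_params takes no time and is no camera call; for the wrist camera it gives the pose at the moment of the call.
- arm.hand_in(): hands the job in; it is judged then, once.
Trained networks look in the newest picture that a camera, given by its name, has taken for a name from the list of things; names that differ only in an ending like _2 or _b are one class to them, and where a whole thing is asked for, a point or a joint stands for the part that bears it (a point fixed in the world has none). Each returns a list of dicts, best first, with "score" (0 to 1); they miss things now and then, are a little off and sometimes report something else, mostly with a low value. They report only what shows in the picture. A call takes as long as a camera call.
- arm.recognise(camera, label): "bbox" ([centre column, centre row, width, height] in pixels, round what is visible of it).
- arm.place_of(camera, label): "xy" ([column, row] in pixels: a listed point, or the origin of a listed thing).
The state is a dict: "t": time; "qpos": joint angles; "joint_velocities": joint speeds; "tau": joint torques, N m; "position": TCP position; "ee_rot": TCP orientation; "contact_force": force on the tool from outside, world axes, zero at the start; "torque": the same for the moment, N m; "finger_gap": opening from 0.0 (shut) to 1.0 (fully open); "grip_force": force on a finger pad.
Only numpy, scipy, OpenCV 4.12 (cv2) and the standard library are available. Lean on these libraries where they do the work, as an engineer would, in place of code of your own. Each camera call takes 0.05 s, during which the arm holds its last target. There are 200 camera calls.

## Working session

There is one attempt and no reset: what is moved stays moved. The work goes in short steps, Python scripts to look and compute and a shell command to move; the robot and the scene stay as the last step left them, time stands still between calls to the robot, and variables do not carry over. Pictures are saved under pics/ and viewed, at most 10 in all, crops included, and the job is handed in when it is done.

```bash
mkdir -p pics; python3 - <<'E'
from plant import arm
import cv2,numpy as np
for c in ("scene","side"):
    im=arm.snapshot(c); cv2.imwrite(f"pics/{c}0.png",im[:,:,::-1])
    for l in ("palette_clamp","palette_clamp_grip","palette_clamp_bar","palette","spare_clamp"):
        print(c,l,[(np.round(d["xy"]),round(d["score"],2)) for d in arm.place_of(c,l)][:4])
print(arm.read_state())
E
```

```text
scene palette_clamp []
scene palette_clamp_grip [(array([280., 266.]), 0.86)]
scene palette_clamp_bar [(array([339., 286.]), 0.88)]
scene palette [(array([380., 265.]), 0.69)]
scene spare_clamp [(array([227., 182.]), 0.77), (array([343., 281.]), 0.57)]
side palette_clamp [(array([293., 285.]), 0.6), (array([293., 286.]), 0.25)]
side palette_clamp_grip [(array([230., 249.]), 0.94)]
side palette_clamp_bar [(array([294., 283.]), 0.63)]
side palette [(array([337., 282.]), 0.93)]
side spare_clamp [(array([271., 193.]), 0.8)]
{'t': 0.6, 'qpos': array([ 9.36697891e-01,  3.80592760e-01,  1.29742772e+00,  1.13535546e-05,
        1.46359926e+00, -2.15270394e-01]), 'joint_velocities': array([ 0.00184917, -0.00053989,  0.00020568,  0.00102681, -0.000115  ,
        0.00169548]), 'tau': array([-6.70292393e-04, -4.37627506e+01, -2.24673575e+01,  7.12727825e-02,
        3.12930427e-02, -7.39958239e-06]), 'position': array([0.22364696, 0.50244487, 0.23874293]), 'ee_rot': array([-6.53092921e-01, -3.07293659e+00,  3.14684188e-05]), 'contact_force': array([ 0.72844135,  0.33384067, -0.29930773]), 'torque': array([-0.0228958 ,  0.00891281,  0.01667087]), 'grip_force': 0.0, 'finger_gap': 0.9981541585871294}
```

View pics/scene0.png

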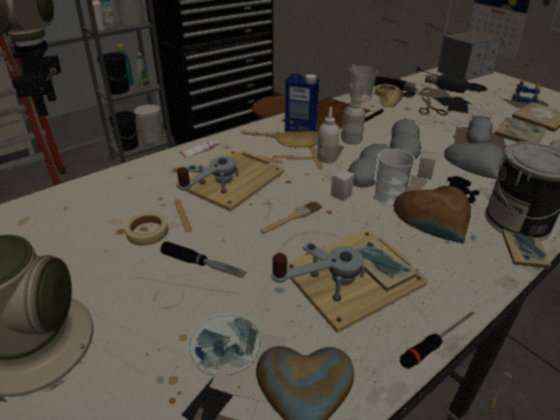

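View pics/side0.png

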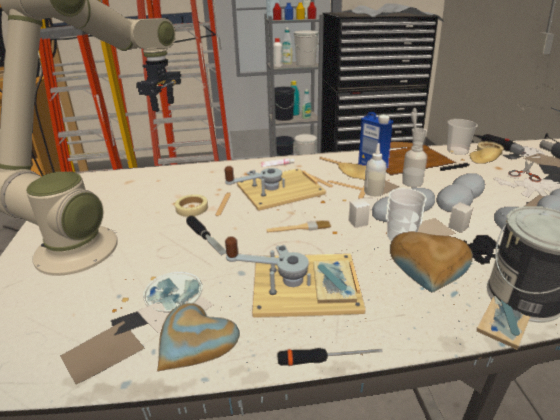

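```bash
cat > h.py <<'E'
from plant import arm
import cv2,numpy as np
from scipy.spatial.transform import Rotation as R
def ray(c,uv):
    p=arm.camera_params(c);K=np.array(p["camera_matrix"]);d=np.array(p["dist_coeffs"]);T=np.array(p["T"])
    x,y=cv2.undistortPoints(np.array([[uv]],float),K,d)[0,0]
    return T[:3,3],T[:3,:3]@np.array([x,-y,-1.])
def atz(c,uv,z):
    o,d=ray(c,uv); return o+d*(z-o[2])/d[2]
def tri(m):
    A=0;b=0
    for c,uv in m:
        o,d=ray(c,uv);d=d/np.linalg.norm(d);P=np.eye(3)-np.outer(d,d);A=A+P;b=b+P@o
    return np.linalg.solve(A,b)
def proj(c,X):
    p=arm.camera_params(c);K=np.array(p["camera_matrix"]);d=np.array(p["dist_coeffs"]);T=np.array(p["T"])
    q=(np.linalg.inv(T)@np.append(X,1))[:3]*[1,-1,-1]
    return cv2.projectPoints(q.reshape(1,1,3),np.zeros(3),np.zeros(3),K,d)[0].ravel()
E
python3 - <<'E'
from h import *
np.set_printoptions(precision=4,suppress=True)
print("grip",tri([("scene",(280,266)),("side",(230,249))]),atz("scene",(280,266),.098),atz("side",(230,249),.098))
print("bolt",atz("scene",(339,286),0),atz("scene",(343,281),0),atz("side",(293,285),0),tri([("scene",(341,283)),("side",(293,285))]))
print("pal",atz("scene",(380,265),.016),atz("side",(337,282),.016))
print("spare",atz("scene",(227,182),0),atz("side",(271,193),0))
E
```

```text
grip [ 0.4301 -0.1993  0.0952] [ 0.4301 -0.1994  0.098 ] [ 0.4295 -0.2063  0.098 ]
bolt [ 0.5533 -0.2417  0.    ] [ 0.5701 -0.2365  0.    ] [ 0.5659 -0.237   0.    ] [ 0.5658 -0.2352 -0.0028]
pal [ 0.6547 -0.2627  0.016 ] [ 0.6639 -0.2622  0.016 ]
spare [0.5851 0.2454 0.    ] [0.568  0.2279 0.    ]
```

The clamp nearer the side camera carries the palette: its grip is at (280,266) in scene and (230,249) in side, and its bolt is at about (345,262) in scene. The empty clamp is the far-left one at about (225,170). I'll move above the grip.

```bash

python3 -m creep '[{"linear":[-0.02,-0.0234,0],"roll":0},{"linear":[-0.02,-0.0234,0],"roll":0},{"linear":[-0.02,-0.0234,0],"roll":0},{"linear":[-0.02,-0.0234,0],"roll":0},{"linear":[-0.02,-0.0234,0],"roll":0},{"linear":[-0.02,-0.0234,0],"roll":0},{"linear":[-0.02,-0.0234,0],"roll":0},{"linear":[-0.02,-0.0234,0],"roll":0}]' 0.088
python3 -m creep '[{"linear":[-0.02,-0.0234,0],"roll":0},{"linear":[-0.02,-0.0234,0],"roll":0},{"linear":[-0.02,-0.0234,0],"roll":0},{"linear":[-0.02,-0.0234,0],"roll":0},{"linear":[-0.02,-0.0234,0],"roll":0},{"linear":[-0.02,-0.0234,0],"roll":0},{"linear":[-0.02,-0.0234,0],"roll":0},{"linear":[-0.02,-0.0234,0],"roll":0}]'
python3 -m creep '[{"linear":[-0.02,-0.0234,0],"roll":0},{"linear":[-0.02,-0.0234,0],"roll":0},{"linear":[-0.02,-0.0234,0],"roll":0},{"linear":[-0.02,-0.0234,0],"roll":0},{"linear":[-0.02,-0.0234,0],"roll":0},{"linear":[-0.02,-0.0234,0],"roll":0},{"linear":[0,0,0],"roll":0},{"linear":[0,0,0],"roll":0}]'
python3 - <<'E'
from h import *
np.set_printoptions(precision=4,suppress=True)
s=arm.read_state();print(s["t"],s["position"],s["ee_rot"],s["qpos"])
im=arm.snapshot("wrist");cv2.imwrite("pics/w1.png",im[:,:,::-1])
for l in ("palette_clamp","palette_clamp_grip","palette_clamp_bar","palette"):
    z={"palette_clamp_grip":.098,"palette":.016}.get(l,0)
    print(l,[(d["xy"],round(d["score"],2),atz("wrist",d["xy"],z)) for d in arm.place_of("wrist",l)][:3])
E
```

```text
t: 1.27
position: [0.2938, 0.265, 0.2389]
ee_rot: [0.652, 3.073, 0.0]
contact_force: [0.9, -0.5, 0.0]
finger_gap: 0.999
grip_force: 0.0
t: 1.93
position: [0.3639, 0.0287, 0.239]
ee_rot: [0.653, 3.072, 0.0]
contact_force: [1.3, 0.3, -0.0]
finger_gap: 0.999
grip_force: 0.0
t: 2.6
position: [0.4163, -0.1476, 0.2384]
ee_rot: [-0.656, -3.072, -0.001]
contact_force: [-1.1, -0.2, 0.4]
finger_gap: 0.995
grip_force: 0.0
2.6 [ 0.4163 -0.1476  0.2384] [-0.6563 -3.0717 -0.0006] [-0.61    0.1905  1.5752  0.0002  1.3767 -1.7598]
palette_clamp [([261.3, 314.0], 0.78, array([ 0.5701, -0.2401,  0.    ])), ([261.6, 310.3], 0.46, array([ 0.5654, -0.2375,  0.    ]))]
palette_clamp_grip [([238.2, 237.3], 0.92, array([ 0.4336, -0.1929,  0.098 ]))]
palette_clamp_bar [([260.6, 310.6], 0.61, array([ 0.5658, -0.2386,  0.    ]))]
palette [([276.4, 377.1], 0.78, array([ 0.6559, -0.2573,  0.016 ]))]
```

View pics/w1.png

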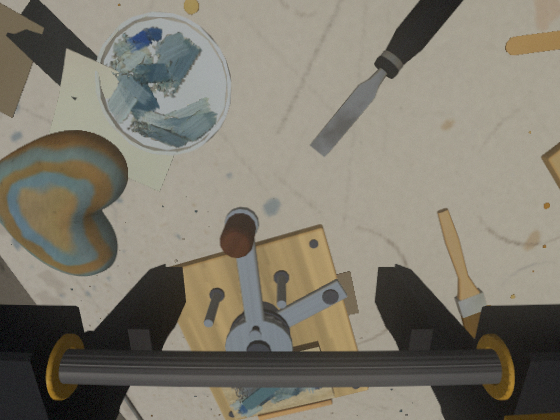

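The wrist view shows the grip at (238,235), between pins at (215,295) and (282,280). The board's front corners are at about (183,267) and (322,226), and the bar points from the bolt to (340,292).

```bash
python3 - <<'E'
from h import *
np.set_printoptions(precision=4,suppress=True)
a=atz("wrist",(183,267),.016);b=atz("wrist",(322,226),.016);print(a,b,np.linalg.norm(a-b))
e=(b-a)/np.linalg.norm(b-a); x=np.array([e[1],-e[0]]); print("yaw",np.arctan2(x[1],x[0]),"bolt",(a+b)[:2]/2+.09*x)
for p in((214,294),(282,275)):print("pin",atz("wrist",p,.073))
print("bartip",atz("wrist",(338,290),.045))
sr=[]
for c in("scene","side"):
    for d in arm.place_of(c,"palette")[:1]:pass
yaw=np.arctan2(x[1],x[0]);B=np.array([.566,-.238])
grip=np.array([.4318,-.196])
v=grip-B
print("handle",(np.pi+yaw-np.arctan2(v[1],v[0])+np.pi)%(2*np.pi)-np.pi,np.linalg.norm(v))
s=arm.read_state();Rm=R.from_rotvec(s["ee_rot"]).as_matrix();print(Rm)
print("to grip, tool",Rm.T@(np.array([*grip,.16])-s["position"]))
for th in(-.45,-.3,-.15,0,.15,.3,.45):
    w=np.array([-.14*np.cos(th),.14*np.sin(th)]);cy,sy=np.cos(yaw),np.sin(yaw)
    print(th,B+[cy*w[0]-sy*w[1],sy*w[0]+cy*w[1]])
E
```

```text
[ 0.4687 -0.2898  0.016 ] [ 0.486  -0.1273  0.016 ] 0.16344153068519893
yaw -0.10593913267759794 bolt [ 0.5668 -0.2181]
pin [ 0.4869 -0.2486  0.073 ]
pin [ 0.4945 -0.1788  0.073 ]
bartip [ 0.5494 -0.1374  0.045 ]
handle 0.19736996781174998 0.140618775417794
[[-0.914   0.4056  0.0003]
 [ 0.4056  0.914  -0.0001]
 [-0.0003  0.     -1.    ]]
to grip, tool [-0.0345 -0.0394  0.079 ]
-0.45 [ 0.4342 -0.2852]
-0.3 [ 0.4286 -0.265 ]
-0.15 [ 0.4261 -0.2442]
0 [ 0.4268 -0.2232]
0.15 [ 0.4306 -0.2026]
0.3 [ 0.4374 -0.1827]
0.45 [ 0.4471 -0.1641]
```

```bash
python3 - <<'E'
import cv2,numpy as np
a=cv2.imread("pics/side0.png")[232:322,220:380];b=cv2.imread("pics/scene0.png")[228:328,270:430]
f=lambda i:cv2.resize(cv2.convertScaleAbs(i,alpha=1.3),None,fx=3,fy=3,interpolation=cv2.INTER_CUBIC)
cv2.imwrite("pics/z.png",np.vstack([f(a),f(b)]))
E
```

```text
(no output)
```

View pics/z.png

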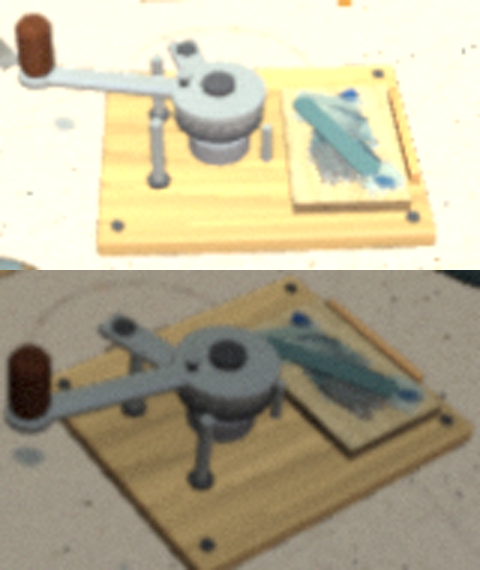

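The crops show all the board corners. In side they are (253,313), (365,311), (351,254) and (255,255); in scene they are (335,327), (427,281), (367,231) and (289,269). I'll fit the board pose to them.

```bash
python3 - <<'E'
from h import *
from scipy.optimize import least_squares
np.set_printoptions(precision=4,suppress=True)
L=[(-.09,-.1),(.15,-.1),(.15,.1),(-.09,.1)]
O={"side":[(252.7,313),(364.7,310.7),(350.7,254),(255.3,254.7)],"scene":[(335,327.3),(427,281.3),(367.3,230.7),(289.3,269)]}
O["wrist"]=[None,None,None,(322,226)]
def W(p,l,z):
    c,s=np.cos(p[2]),np.sin(p[2]);return np.array([p[0]+c*l[0]-s*l[1],p[1]+s*l[0]+c*l[1],z])
def f(p):return np.concatenate([proj(k,W(p,l,.016))-o for k in O for l,o in zip(L,O[k]) if o is not None])
r=least_squares(f,[.565,-.237,-.1],loss="soft_l1");print(r.x,f(r.x))
p=r.x
for th in np.arange(-.45,.46,.1):
    print(round(th,2),W(p,(-.14*np.cos(th),.14*np.sin(th)),.098)[:2],proj("wrist",W(p,(-.14*np.cos(th),.14*np.sin(th)),.098)))
t=W(p,(0,0),0)
d=np.array([.5494,-.1374])-p[:2];print("bar",np.arctan2(d[1],d[0])-p[2])
g=np.array([.4318,-.196])-p[:2];print("handle",np.pi+p[2]-np.arctan2(g[1],g[0]),np.linalg.norm(g))
E
```

```text
[ 0.5628 -0.2397 -0.1368] [-2.7843 -0.6349 -0.4964 -0.8663 -0.163  -0.7053 -0.2022  0.6741  0.3343
  1.8697  1.3065 -0.2907  0.277  -1.3416 -8.5744 -4.5474 -0.2617  1.1882]
-0.45 [ 0.4296 -0.2829] [145.8523 270.6058]
-0.35 [ 0.426  -0.2694] [156.7854 261.7712]
-0.25 [ 0.4237 -0.2556] [169.0443 253.9211]
-0.15 [ 0.4228 -0.2416] [182.4949 247.1944]
-0.05 [ 0.4233 -0.2276] [196.9726 241.7159]
0.05 [ 0.4252 -0.2137] [212.2858 237.5913]
0.15 [ 0.4285 -0.2001] [228.2192 234.903 ]
0.25 [ 0.4331 -0.1869] [244.5396 233.7067]
0.35 [ 0.4391 -0.1743] [261.002  234.0287]
0.45 [ 0.4462 -0.1622] [277.3572 235.8645]
bar 1.8377292067676274
handle 0.18548287040845457 0.13810619684529027
```

```bash

python3 -m creep '[{"linear":[-0.0165,-0.0186,0.01],"roll":0},{"linear":[-0.0165,-0.0186,0.02],"roll":0},{"linear":[0,0,0.03],"roll":0},{"linear":[0,0,0.03],"roll":0},{"linear":[0,0,0.03],"roll":0},{"linear":[0,0,0.03],"roll":0},{"linear":[0,0,0.008],"roll":0},{"linear":[0,0,0],"roll":0}]'
python3 -m creep '[{"linear":[0,0,0],"roll":0},{"linear":[0,0,0],"roll":0},{"linear":[0,0,0],"roll":0},{"linear":[0,0,0],"roll":0},{"linear":[0,0,0],"roll":0},{"linear":[0,0,0],"roll":0},{"linear":[0,0,0],"roll":0},{"linear":[0,0,0],"roll":0}]' 0.0
python3 - <<'E'
from h import *
im=arm.snapshot("wrist");cv2.imwrite("pics/w2.png",im[:,:,::-1])
E
```

```text
t: 3.62
position: [0.4307, -0.1934, 0.0795]
ee_rot: [-0.652, -3.07, -0.003]
contact_force: [-0.6, -1.7, -0.3]
finger_gap: 0.994
grip_force: 0.0
t: 4.28
position: [0.4313, -0.1942, 0.0808]
ee_rot: [0.653, 3.073, -0.0]
contact_force: [0.3, -0.4, 0.2]
finger_gap: 0.421
grip_force: 0.0
```

View pics/w2.png

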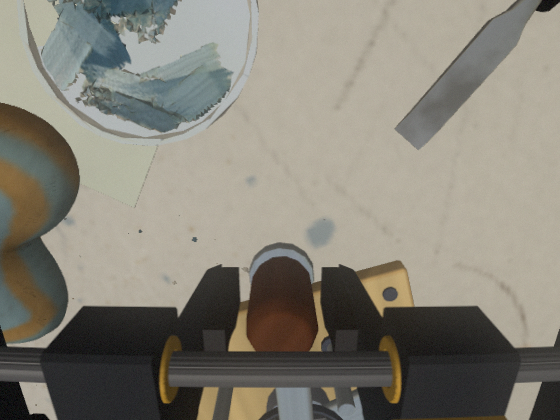

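The grip sits between the fingers at (282,310), and they are still closing. I'll finish the grasp and work out the arc increments.

```bash

python3 -m creep '[{"linear":[0,0,0],"roll":0},{"linear":[0,0,0],"roll":0},{"linear":[0,0,0],"roll":0},{"linear":[0,0,0],"roll":0}]'
cat > arc.py <<'E'
from h import *
import sys
np.set_printoptions(precision=4,suppress=True)
B=np.array([float(sys.argv[1]),float(sys.argv[2])]);yaw=float(sys.argv[3]);ths=np.linspace(float(sys.argv[4]),float(sys.argv[5]),int(sys.argv[6])+1)
s=arm.read_state();Rm=R.from_rotvec(s["ee_rot"]).as_matrix()
v=s["position"][:2]-B;print("now",np.pi+yaw-np.arctan2(v[1],v[0]),np.linalg.norm(v))
P=[Rm.T@np.array([B[0]-.14*np.cos(t-yaw),B[1]+.14*np.sin(t-yaw),0]) for t in ths]
print(np.diff(P,axis=0)[:,:2])
E
python3 arc.py .5645 -.239 -.14 .19 -.43 6
```

```text
t: 4.67
position: [0.4313, -0.1942, 0.0808]
ee_rot: [-0.653, -3.073, 0.0]
contact_force: [-0.9, 0.6, 0.5]
finger_gap: 0.309
grip_force: 30.0
now 0.18442260123079945 0.14053456607800832
[[-0.002  -0.0143]
 [-0.0035 -0.014 ]
 [-0.0049 -0.0136]
 [-0.0063 -0.013 ]
 [-0.0076 -0.0123]
 [-0.0088 -0.0114]]
```

```bash

python3 -m creep '[{"linear":[-0.002,-0.0143,0],"roll":0},{"linear":[-0.0035,-0.014,0],"roll":0},{"linear":[-0.0049,-0.0136,0],"roll":0},{"linear":[0,0,0],"roll":0}]'
python3 -m creep '[{"linear":[-0.0063,-0.013,0],"roll":0},{"linear":[-0.0076,-0.0123,0],"roll":0},{"linear":[-0.0088,-0.0114,0],"roll":0},{"linear":[0,0,0],"roll":0},{"linear":[0,0,0],"roll":0}]'
python3 arc.py .5645 -.239 -.14 -.43 .43 8
```

```text
t: 5.0
position: [0.4231, -0.2377, 0.0807]
ee_rot: [-0.653, -3.071, -0.0]
contact_force: [-3.4, 3.6, 6.5]
finger_gap: 0.307
grip_force: 30.0
t: 5.42
position: [0.4294, -0.2791, 0.0808]
ee_rot: [-0.653, -3.072, 0.0]
contact_force: [-1.9, 1.1, 4.3]
finger_gap: 0.307
grip_force: 30.0
now 5.854564172069601 0.14091288684391706
[[ 0.0092  0.0119]
 [ 0.0078  0.0128]
 [ 0.0064  0.0136]
 [ 0.0049  0.0142]
 [ 0.0034  0.0147]
 [ 0.0018  0.0149]
 [ 0.0002  0.015 ]
 [-0.0015  0.015 ]]
```

The arc tracks well with low forces. Now the first forward (driving) swing.

```bash

python3 -m creep '[{"linear":[0.0092,0.0119,0],"roll":0},{"linear":[0.0078,0.0128,0],"roll":0},{"linear":[0.0064,0.0136,0],"roll":0},{"linear":[0.0049,0.0142,0],"roll":0}]'
python3 -m creep '[{"linear":[0.0034,0.0147,0],"roll":0},{"linear":[0.0018,0.0149,0],"roll":0},{"linear":[0.0002,0.015,0],"roll":0},{"linear":[-0.0015,0.015,0],"roll":0},{"linear":[0,0,0],"roll":0}]'
python3 arc.py .5645 -.239 -.14 .43 -.43 8
python3 - <<'E'
from h import *
s=arm.snapshot("side")[225:325,215:375];c=arm.snapshot("scene")[228:328,270:430]
f=lambda i:cv2.resize(cv2.convertScaleAbs(i[:,:,::-1],alpha=1.3),None,fx=3,fy=3,interpolation=cv2.INTER_CUBIC)
cv2.imwrite("pics/z2.png",np.vstack([f(s),f(c)]))
E
```

```text
t: 5.75
position: [0.4228, -0.2192, 0.0805]
ee_rot: [-0.656, -3.068, 0.002]
contact_force: [-11.1, -6.0, 1.4]
finger_gap: 0.306
grip_force: 30.0
t: 6.17
position: [0.4443, -0.1617, 0.0802]
ee_rot: [-0.65, -3.069, 0.001]
contact_force: [-6.1, 1.9, 2.7]
finger_gap: 0.304
grip_force: 30.0
now 0.4313540889622258 0.1429253450697923
[[ 0.0015 -0.015 ]
 [-0.0001 -0.015 ]
 [-0.0017 -0.0149]
 [-0.0033 -0.0147]
 [-0.0049 -0.0142]
 [-0.0064 -0.0136]
 [-0.0078 -0.0129]
 [-0.0092 -0.0119]]
```

View pics/z2.png

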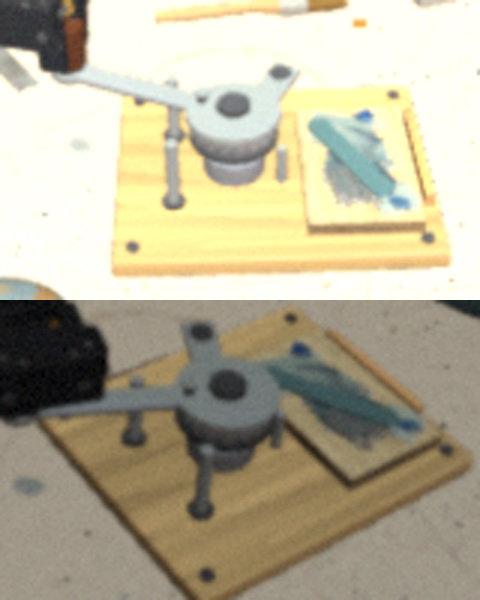

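The bar has swung clockwise by roughly 0.7 rad; its end is now at (280,72) in the upper crop. The palette hasn't moved. Next cycle.

```bash

python3 -m creep '[{"linear":[0.0015,-0.015,0],"roll":0},{"linear":[-0.0001,-0.015,0],"roll":0},{"linear":[-0.0017,-0.0149,0],"roll":0},{"linear":[-0.0033,-0.0147,0],"roll":0}]'
python3 -m creep '[{"linear":[-0.0049,-0.0142,0],"roll":0},{"linear":[-0.0064,-0.0136,0],"roll":0},{"linear":[-0.0078,-0.0129,0],"roll":0},{"linear":[-0.0092,-0.0119,0],"roll":0},{"linear":[0,0,0],"roll":0}]'
python3 -m creep '[{"linear":[0.0092,0.0119,0],"roll":0},{"linear":[0.0078,0.0128,0],"roll":0},{"linear":[0.0064,0.0136,0],"roll":0},{"linear":[0.0049,0.0142,0],"roll":0}]'
python3 -m creep '[{"linear":[0.0034,0.0147,0],"roll":0},{"linear":[0.0018,0.0149,0],"roll":0},{"linear":[0.0002,0.015,0],"roll":0},{"linear":[-0.0015,0.015,0],"roll":0},{"linear":[0,0,0],"roll":0}]'
python3 arc.py .5645 -.239 -.14 .43 -.43 8 | head -1
python3 - <<'E'
from h import *
s=arm.snapshot("side")[225:325,215:375];c=arm.snapshot("scene")[228:328,270:430]
f=lambda i:cv2.resize(cv2.convertScaleAbs(i[:,:,::-1],alpha=1.3),None,fx=3,fy=3,interpolation=cv2.INTER_CUBIC)
cv2.imwrite("pics/z3.png",np.vstack([f(s),f(c)]))
E
```

```text
t: 6.6
position: [0.4236, -0.2181, 0.0804]
ee_rot: [-0.65, -3.071, -0.003]
contact_force: [-0.6, 6.5, 3.0]
finger_gap: 0.305
grip_force: 31.7
t: 7.02
position: [0.4292, -0.28, 0.0806]
ee_rot: [-0.653, -3.072, 0.0]
contact_force: [-3.9, 2.6, 6.4]
finger_gap: 0.306
grip_force: 30.0
t: 7.35
position: [0.4223, -0.2188, 0.0804]
ee_rot: [-0.656, -3.068, 0.002]
contact_force: [-12.1, -5.3, -0.0]
finger_gap: 0.3
grip_force: 30.0
t: 7.77
position: [0.4436, -0.1614, 0.0802]
ee_rot: [-0.651, -3.069, 0.001]
contact_force: [-6.9, 1.1, 1.4]
finger_gap: 0.307
grip_force: 30.0
now 0.430942158941908 0.1436315194139898
```

View pics/z3.png

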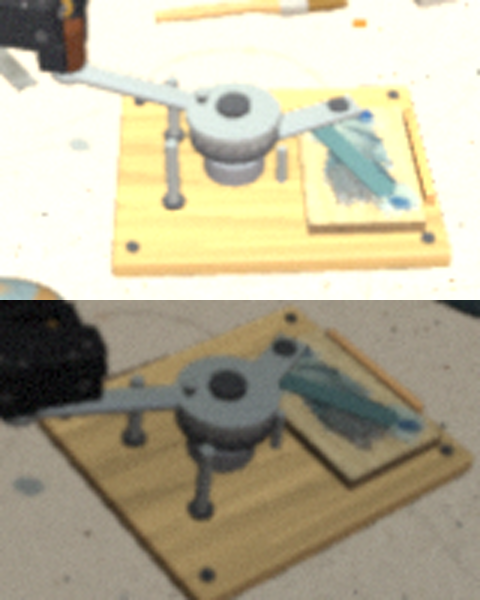

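The bar is now over the palette, about 0.45 rad short of its stop; its end is at (340,105) in the upper crop. I'll swing back, then forward more carefully, watching the force.

```bash

python3 -m creep '[{"linear":[0.0015,-0.015,0],"roll":0},{"linear":[-0.0001,-0.015,0],"roll":0},{"linear":[-0.0017,-0.0149,0],"roll":0},{"linear":[-0.0033,-0.0147,0],"roll":0}]'
python3 -m creep '[{"linear":[-0.0049,-0.0142,0],"roll":0},{"linear":[-0.0064,-0.0136,0],"roll":0},{"linear":[-0.0078,-0.0129,0],"roll":0},{"linear":[-0.0092,-0.0119,0],"roll":0},{"linear":[0,0,0],"roll":0}]'
python3 -m creep '[{"linear":[0.0092,0.0119,0],"roll":0},{"linear":[0.0078,0.0128,0],"roll":0},{"linear":[0.0064,0.0136,0],"roll":0},{"linear":[0,0,0],"roll":0}]'
python3 -m creep '[{"linear":[0.0025,0.007,0],"roll":0},{"linear":[0.0025,0.007,0],"roll":0},{"linear":[0,0,0],"roll":0}]'
python3 arc.py .5645 -.239 -.14 0 .43 8
```

```text
t: 8.2
position: [0.4232, -0.2177, 0.0804]
ee_rot: [-0.65, -3.071, -0.003]
contact_force: [-1.6, 6.8, 2.4]
finger_gap: 0.308
grip_force: 31.7
t: 8.62
position: [0.4289, -0.2796, 0.0806]
ee_rot: [-0.654, -3.072, 0.0]
contact_force: [-3.1, 1.9, 5.3]
finger_gap: 0.307
grip_force: 30.0
t: 8.95
position: [0.4205, -0.2317, 0.0804]
ee_rot: [-0.653, -3.068, -0.0]
contact_force: [-15.3, -3.6, 2.7]
finger_gap: 0.307
grip_force: 30.0
t: 9.2
position: [0.4221, -0.2178, 0.0803]
ee_rot: [-0.654, -3.069, -0.0]
contact_force: [-12.0, -4.3, 0.7]
finger_gap: 0.308
grip_force: 30.0
now 0.007688387734442692 0.1439588023428343
[[ 0.0019  0.0073]
 [ 0.0015  0.0074]
 [ 0.0011  0.0074]
 [ 0.0007  0.0075]
 [ 0.0003  0.0075]
 [-0.0001  0.0075]
 [-0.0005  0.0075]
 [-0.0009  0.0075]]
```

```bash

python3 -m creep '[{"linear":[0.0005,0.0078,0],"roll":0},{"linear":[0.0003,0.0078,0],"roll":0},{"linear":[0,0,0],"roll":0}]'
python3 -m creep '[{"linear":[0.0005,0.0075,0],"roll":0},{"linear":[0.0003,0.0075,0],"roll":0},{"linear":[0,0,0],"roll":0}]'
python3 arc.py .5645 -.239 -.14 .2 .43 4
python3 - <<'E'
from h import *
s=arm.snapshot("side")[225:325,215:375];c=arm.snapshot("scene")[228:328,270:430]
f=lambda i:cv2.resize(cv2.convertScaleAbs(i[:,:,::-1],alpha=1.3),None,fx=3,fy=3,interpolation=cv2.INTER_CUBIC)
cv2.imwrite("pics/z4.png",np.vstack([f(s),f(c)]))
E
```

```text
t: 9.45
position: [0.4269, -0.2024, 0.0802]
ee_rot: [-0.652, -3.066, -0.002]
contact_force: [-15.4, -1.0, 6.6]
finger_gap: 0.308
grip_force: 30.6
t: 9.7
position: [0.4323, -0.1891, 0.0802]
ee_rot: [-0.653, -3.066, -0.0]
contact_force: [-16.5, -5.4, 4.1]
finger_gap: 0.305
grip_force: 30.0
now 0.22119714531924073 0.14134313366441112
[[ 0.0004  0.008 ]
 [-0.0001  0.008 ]
 [-0.0005  0.008 ]
 [-0.001   0.008 ]]
```

View pics/z4.png

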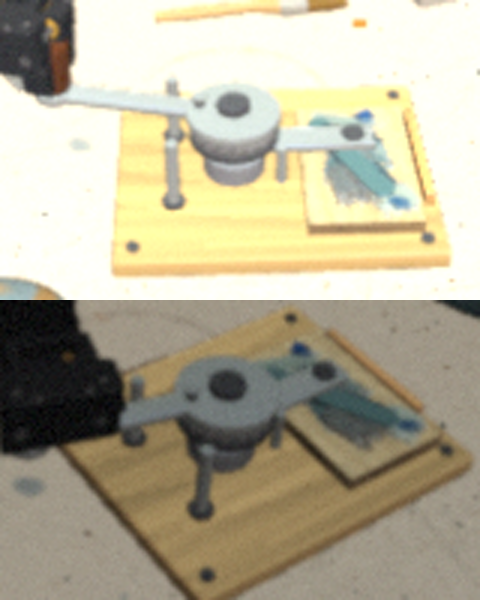

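The bar is almost along the clamp's x axis and close to its stop pin at (282,165) in the upper crop. I'll keep going in small steps until the force rises.

```bash

python3 -m creep '[{"linear":[0.0015,0.006,0],"roll":0},{"linear":[0,0,0],"roll":0},{"linear":[0,0,0],"roll":0}]'
python3 -m creep '[{"linear":[0.0012,0.006,0],"roll":0},{"linear":[0,0,0],"roll":0},{"linear":[0,0,0],"roll":0}]'
python3 arc.py .5625 -.239 -.14 .3 .43 4
```

```text
t: 10.05
position: [0.4336, -0.1841, 0.0802]
ee_rot: [-0.653, -3.068, 0.001]
contact_force: [-13.6, -6.9, 1.2]
finger_gap: 0.308
grip_force: 30.0
t: 10.3
position: [0.4354, -0.1787, 0.0802]
ee_rot: [-0.654, -3.069, 0.003]
contact_force: [-12.1, -9.1, -0.7]
finger_gap: 0.305
grip_force: 30.0
now 0.3028448719564705 0.14068075955705303
[[-0.0002  0.0045]
 [-0.0003  0.0045]
 [-0.0005  0.0045]
 [-0.0006  0.0045]]
```

```bash

python3 -m creep '[{"linear":[0.0004,0.006,0],"roll":0},{"linear":[0,0,0],"roll":0},{"linear":[0,0,0],"roll":0}]'
python3 -m creep '[{"linear":[0.0002,0.006,0],"roll":0},{"linear":[0,0,0],"roll":0},{"linear":[0,0,0],"roll":0}]'
python3 arc.py .5625 -.239 -.14 .3 .43 4|head -1
python3 - <<'E'
from h import *
s=arm.snapshot("side")[225:325,215:375];c=arm.snapshot("scene")[228:328,270:430]
f=lambda i:cv2.resize(cv2.convertScaleAbs(i[:,:,::-1],alpha=1.3),None,fx=3,fy=3,interpolation=cv2.INTER_CUBIC)
cv2.imwrite("pics/z5.png",np.vstack([f(s),f(c)]))
E
```

```text
t: 10.55
position: [0.4381, -0.1722, 0.0801]
ee_rot: [-0.655, -3.07, -0.001]
contact_force: [-5.4, -2.0, -2.2]
finger_gap: 0.305
grip_force: 30.0
t: 10.8
position: [0.4406, -0.1667, 0.0802]
ee_rot: [-0.653, -3.07, -0.001]
contact_force: [-6.2, -1.3, -2.1]
finger_gap: 0.305
grip_force: 30.0
now 0.3954407031217504 0.14178394057459284
```

View pics/z5.png

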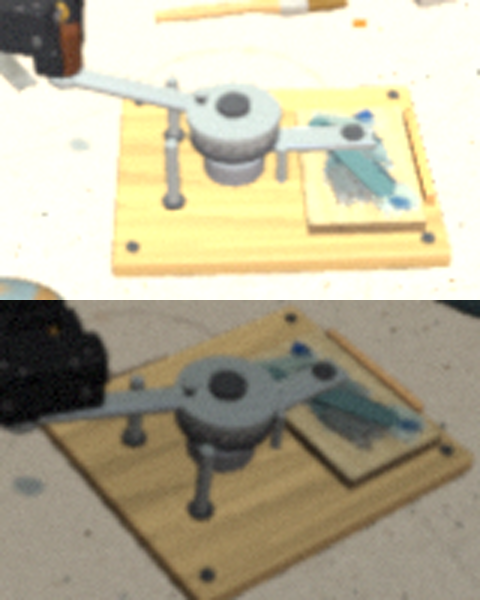

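The bar didn't move between these two views: its end stayed at (352,132) in the upper crop and (323,371) in the lower. I'll measure its angle from those pixels and check it against the bolt head.

```bash
python3 - <<'E'
from h import *
np.set_printoptions(precision=4,suppress=True)
side=lambda x,y:(215+x/3,225+y/3); sc=lambda x,y:(270+x/3,228+(y-300)/3)
for n,a,b,z in(("tip",side(352,132),sc(323,371),.047),("bolt",side(233,104),sc(228,385),.079)):
    p=[atz("side",a,z),atz("scene",b,z),tri([("side",a),("scene",b)])];print(n,*p)
    if n=="tip":t=p
    else:
        for u,w in zip(t,p):
            d=u-w;print("angle",np.arctan2(d[1],d[0]),"rel",np.arctan2(d[1],d[0])+.14,np.linalg.norm(d[:2]))
E
```

```text
tip [ 0.6542 -0.2519  0.047 ] [ 0.6537 -0.2512  0.047 ] [ 0.6546 -0.2507  0.0461]
bolt [ 0.5649 -0.2437  0.079 ] [ 0.5625 -0.2428  0.079 ] [ 0.5653 -0.2404  0.0761]
angle -0.09188475102380188 rel 0.048115248976198136 0.08963866271219204
angle -0.09220548605135098 rel 0.04779451394864903 0.0915860921240953
angle -0.1146826789982656 rel 0.025317321001734408 0.08982181292156427
```

The bar is about 0.03–0.05 rad from the clamp's x axis and blocked by its stop. I'll release and lift clear.

```bash

python3 -m creep '[{"linear":[0,0,0],"roll":0},{"linear":[0,0,0],"roll":0},{"linear":[0,0,0],"roll":0},{"linear":[0,0,0],"roll":0},{"linear":[0,0,0],"roll":0},{"linear":[0,0,0],"roll":0},{"linear":[0,0,0],"roll":0},{"linear":[0,0,0],"roll":0}]' 0.075
python3 -m creep '[{"linear":[0,0,-0.01],"roll":0},{"linear":[0,0,-0.02],"roll":0},{"linear":[0,0,-0.03],"roll":0},{"linear":[0,0,-0.03],"roll":0},{"linear":[0,0,-0.03],"roll":0},{"linear":[0,0,-0.02],"roll":0},{"linear":[0,0,0],"roll":0},{"linear":[0,0,0],"roll":0}]'
python3 - <<'E'
from h import *
w=arm.snapshot("wrist");cv2.imwrite("pics/w3.png",w[:,:,::-1])
s=arm.snapshot("side")[225:325,215:375];c=arm.snapshot("scene")[228:328,270:430]
f=lambda i:cv2.resize(cv2.convertScaleAbs(i[:,:,::-1],alpha=1.3),None,fx=3,fy=3,interpolation=cv2.INTER_CUBIC)
cv2.imwrite("pics/z6.png",np.vstack([f(s),f(c)]))
E
```

```text
t: 11.57
position: [0.442, -0.1682, 0.0807]
ee_rot: [0.653, 3.073, -0.0]
contact_force: [-0.7, 1.4, -0.4]
finger_gap: 0.849
grip_force: 0.0
t: 12.23
position: [0.4421, -0.1682, 0.221]
ee_rot: [0.653, 3.072, -0.001]
contact_force: [0.2, 0.6, -0.5]
finger_gap: 0.853
grip_force: 0.0
```

View pics/z6.png

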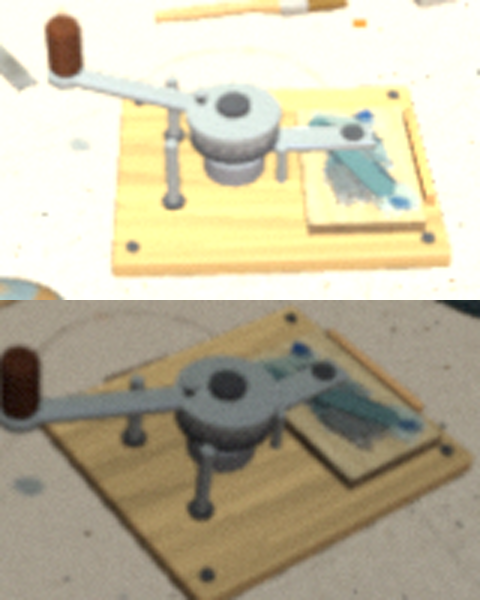

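The gripper is clear. The bar lies across the palette at its stop, with its end at (352,132) in the upper crop, and the palette hasn't moved. Handing in.

```bash
python3 -c "
from plant import arm
print(arm.hand_in())"
```

```text
the job is handed in; nothing more can be done
None
```

The job is handed in at about 12 s: the hold-down bar lies across the palette at its stop (measured 0.03–0.05 rad off the clamp's x axis), the palette shows no movement, and the robot has let go and lifted clear without going near the empty clamp; no verdict was returned.

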